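# Shunt the vial block into the reading pocket

## Robot

A 7-joint arm with a two-finger parallel gripper is mounted at the origin on a cart in front of the work surface, level with it; the furniture and walls round the work are solid. World frame = base frame: x ahead of the robot, y to its left, z up, the work surface at z = 0. Lengths are in m, angles in rad, forces in N, time in s.
With the tool pointing down it reaches from about 0.4 to 0.85 m from the base axis. Payload 4.5 kg.
Tool frame: the origin (TCP) lies at the very end of the fingers, on their centre line; the grasp point (between the pads) lies 19 mm behind it (r.grip_point_offset is the distance from the TCP to the grasp point, in m); z points along the fingers, y is the line along which they close (so a half turn about z gives the same grasp; the last joint's range is limited). The gripper opens to 88 mm and grips with 3 to 60 N. Pads are 18 mm wide; open, the fingers measure 123 mm over their backs; the gripper's body (75 mm by 187 mm) begins 45 mm behind the grasp point.
Start: joints at [-1.124, 0.689, -0.195, 1.565, 0.157, 0.902, -0.215], TCP at [0.251, 0.573, 0.239] pointing down, gripper open.
Joint ranges: [-3.01, 3.01], [-0.46, 2.08], [-1.47, 1.51], [0.13, 2.56], [-1, 4.14], [0.04, 2.09], [-2.66, 2.66]. Speed limits (rad/s): [2.57, 2.57, 3.14, 3.14, 3.14, 3.14, 3.14].

## Interface

Orientations are given as a unit quaternion [x, y, z, w].
In Python, from plant import r gives the robot as it stands.
- The arm moves only by the tool carry_out, never from a script. Its argument "rows" is a list of rows, each a list of 3 entries, a list of its own where there are three numbers: the shift along the tool's x, y, z in cm, then the turn, a rotation vector about the tool's x, y, z in degrees, then the closure, from 0 (fully open) to 1 (shut). A call has 1 to 12 rows; each row is the pose to reach, as a shift and turn from the pose commanded when the call began, along the tool's axes at that moment; what a row does not reach only later rows make up. A row lasts 1/10 s, in which the tool goes at most 50 mm and 8.59 degrees, less where a joint would pass 70% of its speed; a pose out of reach is approached as far as the arm can. A call with a gripper value outside its range is refused whole. The fingers move at their own pace and stop on an object; "newtons" is the grip in N (left out, the last holds). Time passes only in rows, so rows that repeat a pose let the fingers close. It gives the time, the measured TCP pose, the force, the opening and the grip force at its end, in the units of the state.
- r.get_state(): the state, without advancing time (a new reading comes with each control period).
- r.snapshot(name): name is "scene" or "top"; returns a dict with "image" (420x560x3 uint8, red, green, blue), "fx", "fy", "cx", "cy" (pixels), "pose" (4x4, takes a point from camera to world coordinates). Camera axes: x right, y up, looking along -z (the intrinsics and any distortion apply to the point x, -y, -z); pixel columns grow to the right and rows downward; lengths in m; the calibration is good to about 2 mm. A picture is of the moment at which its call begins. There is no depth.
- r.finish_job(): hands the job in; it is judged then, once.
The state is a dict: "clock": time; "q": joint angles; "qd": joint speeds; "joint_torque": joint torques, N m; "tool_pos": TCP position; "eef_rot": TCP orientation; "contact_force": force on the tool from outside, world axes, zero at the start; "moment": the same for the moment, N m; "opening": opening from 0.0 (shut) to 1.0 (fully open); "finger_force": force on a finger pad.
Only numpy, scipy, OpenCV 4.12 (cv2) and the standard library are available. Lean on these libraries where they do the work, as an engineer would, in place of code of your own. Each camera call takes 0.05 s, during which the arm holds its last target. There are 200 camera calls.

## Task

The sorting tray holds three sliding blocks and one empty pocket. Slide the blocks one at a time by their posts, each into the empty pocket and fully home against the wall ahead, never lifting one out: first the empty block that stands beside the empty pocket, then the one that occupies the reading pocket, and last the vial block (square post) into the reading pocket, so three slides in all. Press the vial block firmly home (10 to 12 N for half a second) against the steel contact plate ahead of it, but never with more than 15 N on that plate, and ram nothing else in the tray; then let go and leave the things round the tray alone.

Things in the scene. Friction and masses are not known exactly. Their poses are not given: they have to be found in the camera images.
- tray: grey slippery tray (friction 0.2), fixed; x, y along its sides, z up. Inside 144 mm square about the origin (worktop height), no partitions: 2 x 2 pockets, 72 mm pitch (a row has 4 mm play in all). Floor 5 mm, walls 41 mm high, 8 to 20 mm thick. Reading pocket: +x, +y corner, its two outer walls set back 12 mm, with an upright steel plate in each. Opposite pocket starts empty
- gauge_far: steel contact plate (56 mm wide, 55 mm high, facing the tray's -x) with its fixed black guide on the +x wall of the reading pocket. A screw set the plate beforehand: its face stands 0 to 12 mm to +x of this fixed origin (71 mm from the tray's centre), differently each time: to be found by touch. Stays put; rigid. It is ahead if the vial block starts in the -x, +y pocket and so slides to +x
- gauge_left: the same on the +y wall of the reading pocket, the plate facing the tray's -y, 0 to 12 mm to the tray's +y of this origin (71 mm from the tray's centre), set separately. Here the body's own x points along the tray's +y. It is the plate ahead if the vial block starts in the +x, -y pocket and so slides to +y
- block_vials_post (a point): Vial block: Aluminium block 70 x 70 x 40 mm (hollow, 0.2 kg, varies; 4 mm chamfered edges), loose on the tray floor, top 45 mm above the worktop. Centre of its steel post, which is square, 18 x 18 mm, 36 mm high (45 to 81 mm above the worktop); the post stands in the middle of the block. z up, sides parallel to the tray's. Four white vial caps in its top. Starts in either pocket next to the reading pocket.
- block_a_post (a point): Empty block in the reading pocket: Aluminium block 70 x 70 x 40 mm (hollow, 0.2 kg, varies; 4 mm chamfered edges), loose on the tray floor, top 45 mm above the worktop. Centre of its steel post, which is round, 18 mm across, 36 mm high (45 to 81 mm above the worktop); the post stands in the middle of the block. z up, sides parallel to the tray's. Four empty dark wells in its top.
- block_b_post (a point): Empty block beside the empty pocket: Aluminium block 70 x 70 x 40 mm (hollow, 0.2 kg, varies; 4 mm chamfered edges), loose on the tray floor, top 45 mm above the worktop. Centre of its steel post, which is round, 18 mm across, 36 mm high (45 to 81 mm above the worktop); the post stands in the middle of the block. z up, sides parallel to the tray's. Four empty dark wells in its top.
- pocket_reading (a point): nominal centre of the reading pocket (tray +x, +y corner), on the tray floor. A block home against a plate stands with its centre 0 to 12 mm past this point along the slide, as the plate is set; home against a plain wall, 1 mm past its pocket's centre
- pocket_right_far (a point): centre of the tray's +x, -y pocket, on the floor
- pocket_right_near (a point): centre of the tray's -x, -y pocket, on the floor; empty at the start
- pocket_left_near (a point): centre of the tray's -x, +y pocket, on the floor
- bottle: bystander: clear bottle with blue cap, 47 mm across, 90 mm high, loose beside the tray; origin under its centre
- timer: bystander: white bench timer, 62 x 66 x 20 mm, loose beside the tray; origin under its centre
- tape: bystander: roll of masking tape lying flat, 88 mm across, 18 mm high, loose beside the tray; origin under its centre
Things that resemble listed ones, but are neither listed nor needed, are in the scene too. What is shaped like the part that bears block_vials_post but pink is not meant.

How it is judged:
On the way, in this order (a step that is already met when the one before it is completed fails the run):
1. the empty block beside the empty pocket has been slid into it (horizontal distance between block_b_post and pocket_right_near below 0.006 m and height (world z) of block_b_post below 0.067 m), for 0.1 s.
2. the other empty block has been slid out of the reading pocket into the pocket just freed ((horizontal distance between block_a_post and pocket_right_far below 0.006 m or horizontal distance between block_a_post and pocket_left_near below 0.006 m)), for 0.1 s.
3. the vial block is in the reading pocket, pressed home against the plate ahead with more than 7 N (((((x of block_vials_post in the frame of tray above 0.0305 m and y of block_vials_post in the frame of tray above 0.0305 m) and horizontal distance between block_a_post and pocket_right_far below 0.006 m and x of block_vials_post in the frame of tray above 0.0345 m) and contact force between block_vials and gauge_far above 7 N) or (((x of block_vials_post in the frame of tray above 0.0305 m and y of block_vials_post in the frame of tray above 0.0305 m) and horizontal distance between block_a_post and pocket_left_near below 0.006 m and y of block_vials_post in the frame of tray above 0.0345 m) and contact force between block_vials and gauge_left above 7 N))), for 0.4 s.
At the end, for the whole second after the job is handed in: Vial block in the reading pocket (centre under 1.5 mm short of the pocket's nominal centre along the slide, 5.5 mm sideways); the block that was there in the pocket just freed, the other empty block in the first empty pocket (within 6 mm of the centres); all flat on the floor (within 4 mm), at rest (all of step 1 and (((x of block_vials_post in the frame of tray above 0.0305 m and y of block_vials_post in the frame of tray above 0.0305 m) and horizontal distance between block_a_post and pocket_right_far below 0.006 m and x of block_vials_post in the frame of tray above 0.0345 m) or ((x of block_vials_post in the frame of tray above 0.0305 m and y of block_vials_post in the frame of tray above 0.0305 m) and horizontal distance between block_a_post and pocket_left_near below 0.006 m and y of block_vials_post in the frame of tray above 0.0345 m)) and linear speed of each of block_vials, block_a, block_b below 0.01 m/s and height (world z) of each of block_vials_post, block_a_post below 0.067 m); the robot touches nothing.
It fails at once if the vial block is pressed against a contact plate with over 15 N (contact force between block_vials and gauge_far above 15 N or contact force between block_vials and gauge_left above 15 N).
It fails at once if a block is forced or rammed (over 60 N) against the tray or another block (contact force between any of block_vials, block_a, block_b and tray above 60 N or contact force between block_vials and block_a above 60 N or contact force between any of block_vials, block_a and block_b above 60 N).
It fails at once if the robot presses on the tray itself (over 60 N) (contact force between any of the fingers, the arm and tray above 60 N).
It fails at once if a block is lifted (over 8 mm) (height (world z) of any of block_vials_post, block_a_post, block_b_post above 0.071 m).
It fails at once if the bottle, timer or tape roll beside the tray is disturbed (moved over 20 mm) (distance of any of bottle, timer, tape from where it was at the start of the episode above 0.02 m).
It also fails if it takes over 72 s, if anything falls off the work surface, if the arm or the gripper's body presses on something with over 40 N, if the wrist force passes 120 N, or if a joint passes its speed limit or range.

## Working session

There is one attempt and no reset: what is moved stays moved. The work goes in short steps, Python scripts to look and compute and a tool call to move; the robot and the scene stay as the last step left them, time stands still between calls to the robot, and variables do not carry over. Pictures are saved under pics/ and viewed, at most 10 in all, crops included, and the job is handed in when it is done.

Besides the shell and the picture viewer there is one more tool, called after "Emit:" by a JSON object that holds its "fn" and its "kwargs". carry_out: Moves the arm, as the interface text tells. Its arguments: {"type":"object","properties":{"rows":{"type":"array"},"newtons":{"type":"number"}},"required":["rows"]}

```bash
mkdir -p pics; python3 - <<'E'
from plant import r
import cv2,numpy as np,pickle
d={}
for n in("top","scene"):
    s=r.snapshot(n);d[n]=s;cv2.imwrite(f"pics/{n}0.png",s["image"][:,:,::-1]);print(n,s["fx"],s["fy"],s["cx"],s["cy"],[k for k in s]);print(np.round(s["pose"],4))
pickle.dump(d,open("s0.pkl","wb"))
s=r.get_state();print(s)
E
```

```text
top 424.78531812222667 424.78531812222667 281.2048648699002 212.05626183506996 ['image', 'fx', 'fy', 'cx', 'cy', 'pose']
[[-0.0076  0.98   -0.1989  0.3453]
 [-0.9999 -0.0059  0.0093  0.0389]
 [ 0.0079  0.1989  0.98    0.9666]
 [ 0.      0.      0.      1.    ]]
scene 500.0864378396548 500.0864378396548 280.24258410203333 204.1448371636166 ['image', 'fx', 'fy', 'cx', 'cy', 'pose']
[[ 0.5835  0.5955 -0.5522 -0.0168]
 [-0.8121  0.4231 -0.4018 -0.34  ]
 [-0.0056  0.6829  0.7305  0.8006]
 [ 0.      0.      0.      1.    ]]
{'clock': 0.1, 'q': array([-1.12421519,  0.68990888, -0.19452236,  1.56619875,  0.15730978,
        0.90253244, -0.21512807]), 'qd': array([-0.00030039, -0.00271137,  0.00031642, -0.00050757,  0.00172213,
       -0.0005064 , -0.00010304]), 'joint_torque': array([-3.88059460e-03, -5.28496385e+01, -1.27167284e+00, -1.53834683e+01,
       -5.25644724e-02,  1.99900445e-03,  4.39202825e-05]), 'tool_pos': array([0.25054221, 0.57197542, 0.23799584]), 'eef_rot': array([ 2.04903388e-01,  9.78781853e-01, -8.20871636e-04, -1.05942974e-04]), 'contact_force': array([-0.45399863,  0.0378149 ,  0.45577939]), 'moment': array([ 0.02875091, -0.05036855, -0.00845469]), 'finger_force': 0.0, 'opening': 0.9987098271811148}
```

View pics/top0.png

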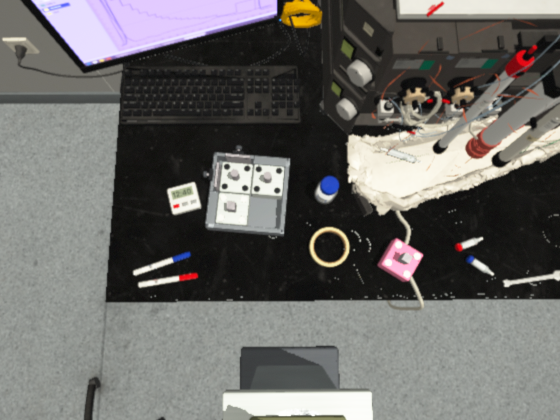

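View pics/scene0.png

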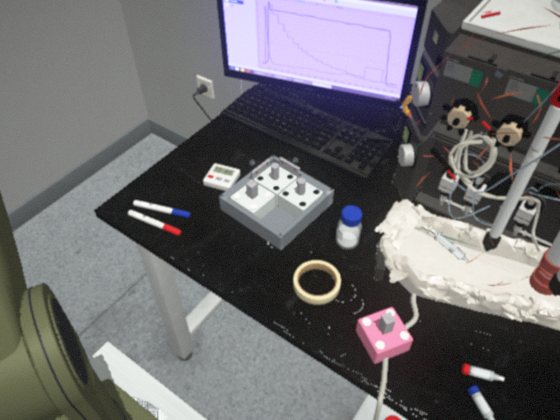

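The top view shows the tray at about (207–290, 152–234), slightly rotated. The vial block is at lower left (230,207), block A at upper left (235,174) and B at upper right (265,177), and the pocket at lower right is empty. The timer is to its left at (183,198), the bottle at (326,188) and the tape at (329,246).

```bash
python3 - <<'E'
import cv2,numpy as np,pickle
d=pickle.load(open("s0.pkl","rb"))
a=d["top"]["image"][140:245,195:300,::-1];b=d["scene"]["image"][145:250,212:342,::-1]
a=cv2.resize(a,None,fx=5,fy=5,interpolation=cv2.INTER_CUBIC)
cv2.imwrite("pics/top_c.png",a)
cv2.imwrite("pics/sc_c.png",cv2.resize(b,None,fx=5,fy=5,interpolation=cv2.INTER_CUBIC))
E
```

```text
(no output)
```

View pics/top_c.png

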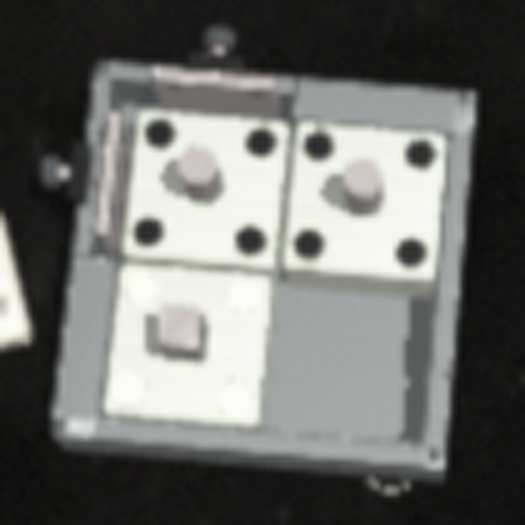

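View pics/sc_c.png

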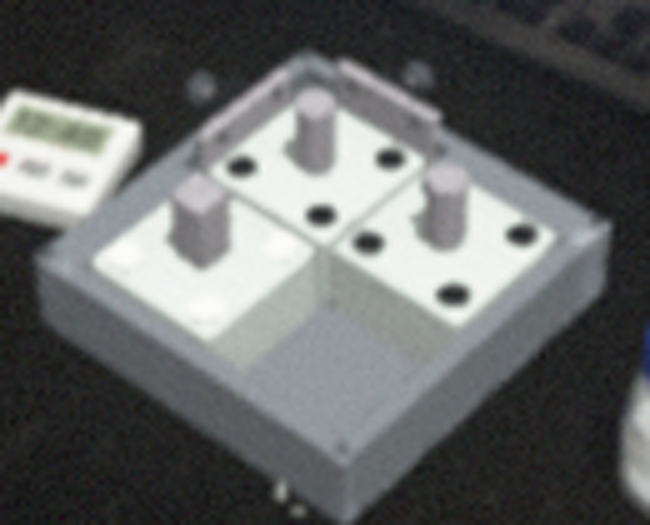

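The crops confirm it: the vial block's square post is at crop (180,330), A's post is at (200,172) and B's at (363,185). The dark wells are clear enough to give pose and yaw. B must slide toward -x, A toward -y and the vials toward +x.

```bash
cat > h.py <<'E'
import cv2,numpy as np
def ray(s,u,v,z):
    P=np.array(s["pose"]);d=P[:3,:3]@np.array([(u-s["cx"])/s["fx"],-(v-s["cy"])/s["fy"],-1]);o=P[:3,3]
    return (o+d*(z-o[2])/d[2])[:2]
def whites(s,box,k=8):
    x0,y0,x1,y1=box
    im=cv2.resize(s["image"][y0:y1,x0:x1],None,fx=k,fy=k,interpolation=cv2.INTER_CUBIC)
    return im,lambda p:((p[0]+.5)/k-.5+x0,(p[1]+.5)/k-.5+y0)
E
python3 - <<'E'
import pickle;from h import *
d=pickle.load(open("s0.pkl","rb"));s=d["top"]
im,f=whites(s,(200,145,295,240))
g=im.max(2)
m=((g<110)*255).astype(np.uint8)
W=[]
for c in cv2.findContours(m,cv2.RETR_LIST,cv2.CHAIN_APPROX_NONE)[0]:
    a=cv2.contourArea(c);(x,y),(w,h),_=cv2.minAreaRect(c)
    if 800<a<4000 and max(w,h)<1.6*min(w,h):
        M=cv2.moments(c);p=(M["m10"]/M["m00"],M["m01"]/M["m00"]);print("well",a,np.round(f(p),1),np.round(ray(s,*f(p),.045),4))
        W.append(ray(s,*f(p),.045))
# vial block outline
hsv=cv2.cvtColor(im,cv2.COLOR_RGB2HSV)
m=(((hsv[...,2]>205)&(hsv[...,1]<40))*255).astype(np.uint8)
for c in cv2.findContours(m,cv2.RETR_EXTERNAL,cv2.CHAIN_APPROX_NONE)[0]:
    if cv2.contourArea(c)>20000:
        w=np.array([ray(s,*f(p),.045) for p in c[:,0]],np.float32)*1000
        R=cv2.minAreaRect(w);print("white",R)
for n,p in dict(V=(180,330),A=(200,172),B=(363,185)).items():
    print(n)
# post tops: from both views, z=.081
T={"V":(180,327),"A":(203,163),"B":(365,176)};S={"V":(200,190),"A":(316,100),"B":(447,177)}
for n in T:
    print(n,np.round(ray(s,195+T[n][0]/5,140+T[n][1]/5,.081),4),np.round(ray(d["scene"],212+S[n][0]/5,145+S[n][1]/5,.081),4))
B={"bottle":(326,190),"timer":(183,198),"tape":(329,246)}
for n in B: print(n,ray(s,*B[n],.02))
E
```

```text
well 1112.5 [276.7 190.1] [0.5826 0.0398]
well 1178.5 [256.3 188.4] [0.5867 0.0856]
well 1150.0 [244.6 187.7] [0.5885 0.1117]
well 1138.0 [224.2 185.9] [0.5928 0.1575]
well 1120.5 [278.5 170.4] [0.6285 0.0354]
well 1137.0 [258.2 168.7] [0.6326 0.0814]
well 1141.0 [246.7 168. ] [0.6343 0.1074]
well 1184.5 [226.4 166.2] [0.6387 0.1532]
white ((541.415283203125, 138.08892822265625), (68.10246276855469, 68.43260955810547), 84.62001037597656)
white ((606.7144775390625, 59.942100524902344), (67.7298355102539, 68.22496032714844), 84.5637435913086)
white ((612.6781616210938, 131.52700805664062), (67.6109848022461, 68.19963073730469), 84.7557373046875)
V
A
B
V [0.5401 0.1375] [0.5418 0.1378]
A [0.6128 0.1287] [0.6135 0.1311]
B [0.6066 0.0585] [0.6068 0.0594]
bottle [ 0.58851804 -0.07348592]
timer [0.57149269 0.25409321]
tape [ 0.45915972 -0.07650949]
```

```bash
cat >> h.py <<'E'
from scipy.spatial.transform import Rotation as Ro
C=np.array([.5745,.0993]);YAW=-5.2
c,s_=np.cos(np.radians(YAW)),np.sin(np.radians(YAW));EX=np.array([c,s_]);EY=np.array([-s_,c])
RT=np.array([[-EX[0],EY[0],0],[-EX[1],EY[1],0],[0,0,-1]])
def tr(p): p=np.array(p[:2])-C;return np.array([p@EX,p@EY])
def to(r,tx,ty,z):
    s=r.get_state();R=Ro.from_quat(s["eef_rot"]).as_matrix()
    p=np.r_[C+tx*EX+ty*EY,z]
    sh=R.T@(p-s["tool_pos"])*100;t=Ro.from_matrix(R.T@RT).as_rotvec(degrees=True)
    print("t",s["clock"],"tray",np.round(tr(s["tool_pos"])*1000,1),"z",s["tool_pos"][2],"shift",np.round(sh,2),"turn",np.round(t,2),"F",np.round(s["contact_force"],1),"op",s["opening"])
E
python3 -c "
from h import *
from plant import r
to(r,.0365,-.0356,.14)"
```

```text
t 0.1 tray [-365.5  441.4] z 0.23799583564845894 shift [-53.22 -32.51   9.86] turn [-9.000e-02 -1.000e-02 -1.845e+01] F [-0.5  0.   0.5] op 0.9987098271811148
```

Emit:
{"fn": "carry_out", "kwargs": {"rows": [[[-3, -2, 0], [0, 0, -4], 0.55], [[-7, -4.3, 0], [0, 0, -9], 0.55], [[-11, -6.7, 0], [0, 0, -14], 0.55], [[-15.2, -9.3, 0], [0, 0, -18.4], 0.55], [[-19.4, -11.9, 0], [0, 0, -18.4], 0.55], [[-23.6, -14.4, 0], [0, 0, -18.4], 0.55], [[-27.8, -17, 0], [0, 0, -18.4], 0.55], [[-32, -19.5, 0], [0, 0, -18.4], 0.55], [[-36.2, -22.1, 0], [0, 0, -18.4], 0.55], [[-40.4, -24.7, 0], [0, 0, -18.4], 0.55], [[-44.6, -27.2, 0], [0, 0, -18.4], 0.55], [[-48, -29.3, 0], [0, 0, -18.4], 0.55]]}}

```text
clock: 1.3
tool_pos: [0.5741, 0.1082, 0.2383]
eef_rot: [0.047, 0.999, -0.001, -0.0]
contact_force: [-0.4, -0.3, -0.6]
opening: 0.451
finger_force: 0.0
```

```bash
python3 -c "
from h import *
from plant import r
to(r,.0365,-.0356,.11)"
```

```text
t 1.3 tray [-1.2  8.8] z 0.23831858448310111 shift [-3.79 -4.41 12.84] turn [-0.07 -0.01 -0.19] F [-0.4 -0.3 -0.6] op 0.4507627710256433
```

Emit:
{"fn": "carry_out", "kwargs": {"rows": [[[-1.3, -1.5, 0.5], [0, 0, -0.2], 0.55], [[-2.7, -3.1, 2], [0, 0, -0.2], 0.55], [[-3.7, -4.3, 5], [0, 0, -0.2], 0.55], [[-3.7, -4.3, 8], [0, 0, -0.2], 0.55], [[-3.7, -4.3, 10.5], [0, 0, -0.2], 0.55], [[-3.7, -4.3, 12], [0, 0, -0.2], 0.55], [[-3.7, -4.3, 12.8], [0, 0, -0.2], 0.55], [[-3.7, -4.3, 12.8], [0, 0, -0.2], 0.55], [[-3.7, -4.3, 12.8], [0, 0, -0.2], 0.55], [[-3.7, -4.3, 12.8], [0, 0, -0.2], 0.55]]}}

```text
clock: 2.3
tool_pos: [0.6066, 0.0657, 0.1119]
eef_rot: [0.044, 0.999, 0.0, 0.001]
contact_force: [0.1, -0.1, -0.3]
opening: 0.449
finger_force: 0.0
```

```bash
python3 -c "
from h import *
from plant import r
to(r,.0365,-.0356,.053)"
```

```text
t 2.3 tray [ 35.1 -30.6] z 0.11191949428963986 shift [-0.13 -0.51  5.89] turn [0.04 0.13 0.16] F [ 0.1 -0.1 -0.3] op 0.44851284075585474
```

Emit:
{"fn": "carry_out", "kwargs": {"rows": [[[-0.1, -0.5, 0.5], [0, 0, 0.2], 0.55], [[-0.1, -0.5, 2], [0, 0, 0.2], 0.55], [[-0.1, -0.5, 3.5], [0, 0, 0.2], 0.55], [[-0.1, -0.5, 5], [0, 0, 0.2], 0.55], [[-0.1, -0.5, 5.8], [0, 0, 0.2], 0.55], [[-0.1, -0.5, 5.8], [0, 0, 0.2], 0.55], [[-0.1, -0.5, 5.8], [0, 0, 0.2], 0.55], [[-0.1, -0.5, 5.8], [0, 0, 0.2], 1], [[-0.1, -0.5, 5.8], [0, 0, 0.2], 1], [[-0.1, -0.5, 5.8], [0, 0, 0.2], 1], [[-0.1, -0.5, 5.8], [0, 0, 0.2], 1], [[-0.1, -0.5, 5.8], [0, 0, 0.2], 1]], "newtons": 20}}

```text
clock: 3.5
tool_pos: [0.6068, 0.0611, 0.0532]
eef_rot: [0.046, 0.999, 0.001, 0.001]
contact_force: [-0.3, 1.9, 3.3]
opening: 0.198
finger_force: 20.0
```

```bash
python3 -c "
from h import *
from plant import r
to(r,-.037,-.0356,.053)"
```

```text
t 3.5 tray [ 35.6 -35.1] z 0.053233182282474374 shift [ 7.26 -0.05  0.02] turn [ 0.07  0.06 -0.03] F [-0.3  1.9  3.3] op 0.19793929561940318
```

Emit:
{"fn": "carry_out", "kwargs": {"rows": [[[0.5, 0, 0], [0, 0, 0], 1], [[1.3, 0, 0], [0, 0, 0], 1], [[2.1, 0, 0], [0, 0, 0], 1], [[2.9, 0, 0], [0, 0, 0], 1], [[3.7, 0, 0], [0, 0, 0], 1], [[4.5, 0, 0], [0, 0, 0], 1], [[5.3, 0, 0], [0, 0, 0], 1], [[6.0, 0, 0], [0, 0, 0], 1], [[6.4, 0, 0], [0, 0, 0], 1], [[6.7, 0, 0], [0, 0, 0], 1], [[6.9, 0, 0], [0, 0, 0], 1], [[6.9, 0, 0], [0, 0, 0], 1]]}}

```text
clock: 4.7
tool_pos: [0.5375, 0.0675, 0.0532]
eef_rot: [0.045, 0.999, 0.001, 0.001]
contact_force: [1.7, 4.1, 7.0]
opening: 0.194
finger_force: 20.0
```

```bash
python3 -c "
from h import *
from plant import r
to(r,-.037,-.0356,.053)"
```

```text
t 4.7 tray [-34.  -35.1] z 0.053169107556329476 shift [ 0.3  -0.05  0.02] turn [ 0.07  0.06 -0.  ] F [1.7 4.1 7. ] op 0.1941384743906556
```

Emit:
{"fn": "carry_out", "kwargs": {"rows": [[[0.08, 0, 0], [0, 0, 0], 1], [[0.16, 0.02, 0], [0, 0, 0], 1], [[0.22, 0.04, 0], [0, 0, 0], 1], [[0.22, 0.04, 0], [0, 0, 0], 1], [[0.22, 0.04, 0], [0, 0, 0], 1]]}}

```text
clock: 5.2
tool_pos: [0.5358, 0.0677, 0.0532]
eef_rot: [0.046, 0.999, 0.0, 0.001]
contact_force: [1.7, 2.9, 6.6]
opening: 0.193
finger_force: 20.0
```

```bash
python3 -c "
from h import *
from plant import r
to(r,-.037,-.0356,.053)"
```

```text
t 5.2 tray [-35.7 -35. ] z 0.053170862181579556 shift [ 0.13 -0.06  0.02] turn [ 0.05  0.09 -0.03] F [1.7 2.9 6.6] op 0.1931420617360385
```

Emit:
{"fn": "carry_out", "kwargs": {"rows": [[[0.06, 0, -0.02], [0, 0, 0], 1], [[0.12, 0, -0.02], [0, 0, 0], 1], [[0.16, 0, -0.02], [0, 0, 0], 1], [[0.2, 0, -0.02], [0, 0, 0], 1], [[0.2, 0, -0.02], [0, 0, 0], 1], [[0.2, 0, -0.02], [0, 0, 0], 1]]}}

```text
clock: 5.8
tool_pos: [0.5341, 0.0678, 0.0532]
eef_rot: [0.046, 0.999, 0.0, 0.001]
contact_force: [3.0, 3.5, 5.9]
opening: 0.198
finger_force: 20.0
```

```bash
python3 -c "
from h import *
from plant import r
to(r,-.037,-.0356,.053)"
```

```text
t 5.8 tray [-37.4 -35. ] z 0.053167546679542155 shift [-0.04 -0.06  0.02] turn [ 0.05  0.09 -0.04] F [3.  3.5 5.9] op 0.19831622463252221
```

Emit:
{"fn": "carry_out", "kwargs": {"rows": [[[0.04, 0, -0.02], [0, 0, 0], 1], [[0.08, 0, -0.02], [0, 0, 0], 1], [[0.12, 0, -0.02], [0, 0, 0], 1], [[0.12, 0, -0.02], [0, 0, 0], 1]]}}

```text
clock: 6.2
tool_pos: [0.5341, 0.0678, 0.0533]
eef_rot: [0.046, 0.999, 0.001, 0.002]
contact_force: [6.8, 3.2, 2.0]
opening: 0.197
finger_force: 20.0
```

```bash
python3 -c "
from h import *
from plant import r
to(r,-.037,-.0356,.053)"
```

```text
t 6.2 tray [-37.4 -35. ] z 0.05325154008506025 shift [-0.04 -0.06  0.03] turn [ 0.08  0.2  -0.06] F [6.8 3.2 2. ] op 0.19677224689555475
```

Emit:
{"fn": "carry_out", "kwargs": {"rows": [[[-0.15, 0.05, 0], [0, 0, 0], 1], [[-0.15, 0.05, 0], [0, 0, 0], 0.68], [[-0.15, 0.05, 0], [0, 0, 0], 0.68], [[-0.15, 0.05, 0], [0, 0, 0], 0.68], [[-0.15, 0.05, -1.5], [0, 0, 0], 0.68], [[-0.15, 0.05, -3.5], [0, 0, 0], 0.68], [[-0.5, 0.4, -5], [0, 0, 0], 0.68], [[-2.5, 2.5, -5], [0, 0, 0], 0.68], [[-5, 5, -5], [0, 0, 0], 0.68], [[-7, 6.8, -5], [0, 0, 0], 0.68], [[-7.2, 7.2, -5], [0, 0, 0], 0.68], [[-7.2, 7.2, -5], [0, 0, 0], 0.68]]}}

```text
clock: 7.4
tool_pos: [0.6094, 0.1324, 0.1024]
eef_rot: [0.046, 0.999, -0.001, -0.001]
contact_force: [0.4, -0.2, -0.2]
opening: 0.32
finger_force: 0.0
```

```bash
python3 - <<'E'
from h import *
from plant import r
to(r,.0359,.0366,.053)
s=r.snapshot("scene")
cv2.imwrite("pics/sc1.png",cv2.resize(s["image"][100:260,200:360,::-1],None,fx=3.7,fy=3.7,interpolation=cv2.INTER_CUBIC))
E
```

```text
t 7.4 tray [31.7 36.1] z 0.10235123126584121 shift [-0.43  0.06  4.93] turn [-0.07 -0.13 -0.02] F [ 0.4 -0.2 -0.2] op 0.3203720208564141
```

View pics/sc1.png

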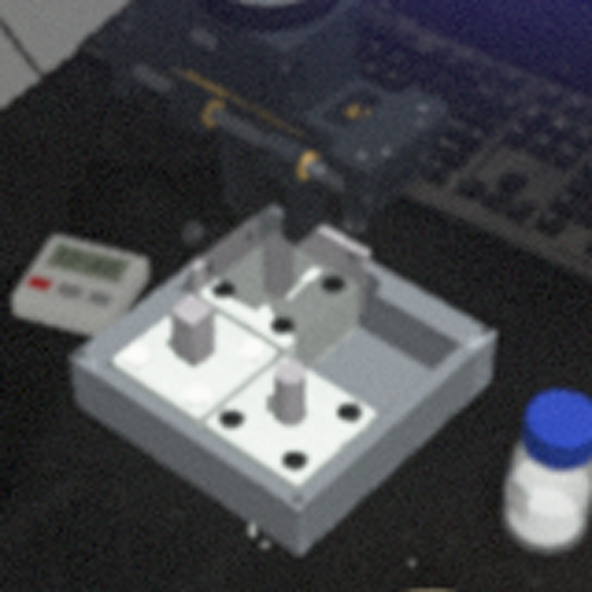

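B is home in the near-right pocket, with its post at (290,392). The gripper is above A's post at (278,265), so I descend on A next.

Emit:
{"fn": "carry_out", "kwargs": {"rows": [[[-0.4, 0.06, 0], [0, 0, 0], 0.68], [[-0.4, 0.06, 0.8], [0, 0, 0], 0.68], [[-0.4, 0.06, 2], [0, 0, 0], 0.68], [[-0.4, 0.06, 3.2], [0, 0, 0], 0.68], [[-0.4, 0.06, 4.4], [0, 0, 0], 0.68], [[-0.4, 0.06, 4.85], [0, 0, 0], 0.68], [[-0.4, 0.06, 4.85], [0, 0, 0], 0.68], [[-0.4, 0.06, 4.85], [0, 0, 0], 1], [[-0.4, 0.06, 4.85], [0, 0, 0], 1], [[-0.4, 0.06, 4.85], [0, 0, 0], 1], [[-0.4, 0.06, 4.85], [0, 0, 0], 1]], "newtons": 20}}

```text
clock: 8.55
tool_pos: [0.6148, 0.1329, 0.0549]
eef_rot: [0.046, 0.999, 0.0, 0.0]
contact_force: [-0.4, -0.4, -0.8]
opening: 0.2
finger_force: 20.0
```

```bash
python3 -c "
from h import *
from plant import r
to(r,.0359,-.037,.053)"
```

```text
t 8.55 tray [37.1 37.1] z 0.054923351099643955 shift [ 0.11 -7.41  0.19] turn [ 0.01  0.03 -0.05] F [-0.4 -0.4 -0.8] op 0.19991059538650746
```

Emit:
{"fn": "carry_out", "kwargs": {"rows": [[[0.1, -0.5, 0], [0, 0, 0], 1], [[0.1, -1.2, 0], [0, 0, 0], 1], [[0.1, -1.9, 0], [0, 0, 0], 1], [[0.1, -2.6, 0], [0, 0, 0], 1], [[0.1, -3.3, 0], [0, 0, 0], 1], [[0.1, -4, 0], [0, 0, 0], 1], [[0.1, -4.7, 0], [0, 0, 0], 1], [[0.1, -5.4, 0], [0, 0, 0], 1], [[0.1, -6.0, 0], [0, 0, 0], 1], [[0.1, -6.5, 0], [0, 0, 0], 1], [[0.1, -6.9, 0], [0, 0, 0], 1], [[0.1, -7.1, 0], [0, 0, 0], 1]]}}

```text
clock: 9.75
tool_pos: [0.6074, 0.0619, 0.0549]
eef_rot: [0.046, 0.999, 0.0, 0.0]
contact_force: [1.4, 1.7, 4.9]
opening: 0.197
finger_force: 20.0
```

```bash
python3 -c "
from h import *
from plant import r
to(r,.0359,-.037,.053)"
```

```text
t 9.75 tray [ 36.1 -34.2] z 0.054873725957174414 shift [ 0.02 -0.28  0.19] turn [ 0.02  0.04 -0.07] F [1.4 1.7 4.9] op 0.19650467744839484
```

Emit:
{"fn": "carry_out", "kwargs": {"rows": [[[0, -0.08, 0], [0, 0, 0], 1], [[0, -0.16, 0], [0, 0, 0], 1], [[0, -0.22, 0], [0, 0, 0], 1], [[0, -0.28, 0], [0, 0, 0], 1], [[0, -0.34, 0], [0, 0, 0], 1], [[0, -0.4, 0], [0, 0, 0], 1], [[0, -0.4, 0], [0, 0, 0], 1]]}}

```text
clock: 10.45
tool_pos: [0.6073, 0.0611, 0.0549]
eef_rot: [0.045, 0.999, 0.002, 0.001]
contact_force: [-0.4, 6.4, 5.3]
opening: 0.193
finger_force: 20.0
```

```bash
python3 -c "
from h import *
from plant import r
to(r,.0359,-.037,.053)"
```

```text
t 10.45 tray [ 36.1 -35.1] z 0.0549081853099259 shift [ 0.02 -0.19  0.19] turn [0.22 0.07 0.05] F [-0.4  6.4  5.3] op 0.19323021820088668
```

Emit:
{"fn": "carry_out", "kwargs": {"rows": [[[0, 0.2, 0], [0, 0, 0], 1], [[0, 0.2, 0], [0, 0, 0], 0.68], [[0, 0.2, 0], [0, 0, 0], 0.68], [[0, 0.2, 0], [0, 0, 0], 0.68], [[0, 0.2, -1.5], [0, 0, 0], 0.68], [[0, 0.2, -3.5], [0, 0, 0], 0.68], [[0.3, 0.5, -5], [0, 0, 0], 0.68], [[2.5, 2.5, -5], [0, 0, 0], 0.68], [[5, 5, -5], [0, 0, 0], 0.68], [[6.9, 7, -5], [0, 0, 0], 0.68], [[7.3, 7.3, -5], [0, 0, 0], 0.68], [[7.3, 7.3, -5], [0, 0, 0], 0.68]]}}

```text
clock: 11.65
tool_pos: [0.5404, 0.1384, 0.1054]
eef_rot: [0.045, 0.999, 0.0, 0.0]
contact_force: [0.2, -0.2, 0.2]
opening: 0.319
finger_force: 0.0
```

```bash
python3 - <<'E'
from h import *
from plant import r
to(r,-.0365,.0356,.053)
s=r.snapshot("scene")
cv2.imwrite("pics/sc2.png",cv2.resize(s["image"][100:260,200:360,::-1],None,fx=3.7,fy=3.7,interpolation=cv2.INTER_CUBIC))
E
```

```text
t 11.65 tray [-37.5  35.9] z 0.10535613345523726 shift [-0.09 -0.03  5.24] turn [0.01 0.02 0.07] F [ 0.2 -0.2  0.2] op 0.31928864814268276
```

View pics/sc2.png

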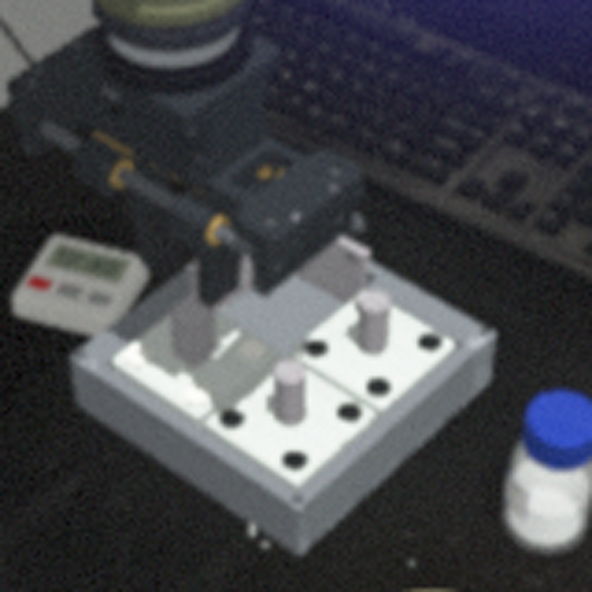

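A is home at (373,322), and the gripper is above the vial block's square post at (193,330).

Emit:
{"fn": "carry_out", "kwargs": {"rows": [[[-0.05, 0, 0.8], [0, 0, 0], 0.68], [[-0.05, 0, 2], [0, 0, 0], 0.68], [[-0.05, 0, 3.2], [0, 0, 0], 0.68], [[-0.05, 0, 4.4], [0, 0, 0], 0.68], [[-0.05, 0, 5.05], [0, 0, 0], 0.68], [[-0.05, 0, 5.05], [0, 0, 0], 0.68], [[-0.05, 0, 5.05], [0, 0, 0], 0.68], [[-0.05, 0, 5.05], [0, 0, 0], 1], [[-0.05, 0, 5.05], [0, 0, 0], 1], [[-0.05, 0, 5.05], [0, 0, 0], 1], [[-0.05, 0, 5.05], [0, 0, 0], 1]], "newtons": 40}}

```text
clock: 12.8
tool_pos: [0.5416, 0.1379, 0.0546]
eef_rot: [0.046, 0.999, 0.0, 0.001]
contact_force: [-0.2, 0.7, 2.6]
opening: 0.203
finger_force: 40.0
```

```bash
python3 -c "
from h import *
from plant import r
to(r,.0345,.0356,.053)"
```

```text
t 12.8 tray [-36.2  35.5] z 0.05459212900024221 shift [-7.07  0.02  0.17] turn [ 0.04  0.06 -0.05] F [-0.2  0.7  2.6] op 0.20326201824275103
```

Emit:
{"fn": "carry_out", "kwargs": {"rows": [[[-0.4, 0.05, 0], [0, 0, 0], 1], [[-1.1, 0.1, 0], [0, 0, 0], 1], [[-1.8, 0.1, 0], [0, 0, 0], 1], [[-2.5, 0.1, 0], [0, 0, 0], 1], [[-3.2, 0.1, 0], [0, 0, 0], 1], [[-3.9, 0.1, 0], [0, 0, 0], 1], [[-4.6, 0.1, 0], [0, 0, 0], 1], [[-5.3, 0.1, 0], [0, 0, 0], 1], [[-5.9, 0.1, 0], [0, 0, 0], 1], [[-6.4, 0.1, 0], [0, 0, 0], 1], [[-6.7, 0.1, 0], [0, 0, 0], 1], [[-6.8, 0.1, 0], [0, 0, 0], 1]]}}

```text
clock: 14.0
tool_pos: [0.6096, 0.1323, 0.0546]
eef_rot: [0.046, 0.999, 0.0, 0.0]
contact_force: [-2.4, -0.2, 5.8]
opening: 0.201
finger_force: 40.0
```

```bash
python3 -c "
from h import *
from plant import r
to(r,.0356,.0356,.053)"
```

```text
t 14.0 tray [32. 36.] z 0.05460432258821345 shift [-0.36 -0.04  0.16] turn [ 0.01  0.03 -0.08] F [-2.4 -0.2  5.8] op 0.2010336151351043
```

Emit:
{"fn": "carry_out", "kwargs": {"rows": [[[-0.04, 0, -0.03], [0, 0, 0], 1], [[-0.08, 0, -0.03], [0, 0, 0], 1], [[-0.12, 0, -0.03], [0, 0, 0], 1], [[-0.16, 0, -0.03], [0, 0, 0], 1], [[-0.2, 0, -0.03], [0, 0, 0], 1], [[-0.24, 0, -0.03], [0, 0, 0], 1], [[-0.28, 0, -0.03], [0, 0, 0], 1], [[-0.32, 0, -0.03], [0, 0, 0], 1], [[-0.32, 0, -0.03], [0, 0, 0], 1]]}}

```text
clock: 14.9
tool_pos: [0.6123, 0.1321, 0.0546]
eef_rot: [0.046, 0.999, 0.0, 0.0]
contact_force: [-2.3, 0.4, 4.3]
opening: 0.2
finger_force: 40.0
```

Emit:
{"fn": "carry_out", "kwargs": {"rows": [[[-0.04, 0, 0], [0, 0, 0], 1], [[-0.08, 0, 0], [0, 0, 0], 1], [[-0.12, 0, 0], [0, 0, 0], 1], [[-0.16, 0, 0], [0, 0, 0], 1], [[-0.16, 0, 0], [0, 0, 0], 1]]}}

```text
clock: 15.4
tool_pos: [0.6139, 0.132, 0.0546]
eef_rot: [0.046, 0.999, 0.0, 0.0]
contact_force: [-1.1, -0.0, 5.8]
opening: 0.205
finger_force: 40.0
```

```bash
python3 -c "
from h import *
from plant import r
to(r,.0356,.0356,.053)"
```

```text
t 15.4 tray [36.3 36.1] z 0.054599601120220304 shift [ 0.07 -0.05  0.16] turn [ 0.01  0.01 -0.05] F [-1.1 -0.   5.8] op 0.20471746114945527
```

Emit:
{"fn": "carry_out", "kwargs": {"rows": [[[-0.04, 0, -0.04], [0, 0, 0], 1], [[-0.08, 0, -0.04], [0, 0, 0], 1], [[-0.12, 0, -0.04], [0, 0, 0], 1], [[-0.16, 0, -0.04], [0, 0, 0], 1], [[-0.2, 0, -0.04], [0, 0, 0], 1], [[-0.24, 0, -0.04], [0, 0, 0], 1], [[-0.24, 0, -0.04], [0, 0, 0], 1]]}}

```text
clock: 16.1
tool_pos: [0.6163, 0.1316, 0.0546]
eef_rot: [0.046, 0.999, -0.0, 0.0]
contact_force: [-0.7, -0.2, -0.0]
opening: 0.199
finger_force: 40.0
```

Emit:
{"fn": "carry_out", "kwargs": {"rows": [[[-0.04, 0, 0], [0, 0, 0], 1], [[-0.08, 0, 0], [0, 0, 0], 1], [[-0.12, 0, 0], [0, 0, 0], 1], [[-0.16, 0, 0], [0, 0, 0], 1], [[-0.2, 0, 0], [0, 0, 0], 1], [[-0.24, 0, 0], [0, 0, 0], 1], [[-0.24, 0, 0], [0, 0, 0], 1]]}}

```text
clock: 16.8
tool_pos: [0.6184, 0.1317, 0.0547]
eef_rot: [0.046, 0.999, 0.0, -0.0]
contact_force: [-1.3, 0.5, -2.1]
opening: 0.203
finger_force: 40.0
```

Emit:
{"fn": "carry_out", "kwargs": {"rows": [[[-0.04, 0, 0], [0, 0, 0], 1], [[-0.08, 0, 0], [0, 0, 0], 1], [[-0.12, 0, 0], [0, 0, 0], 1], [[-0.16, 0, 0], [0, 0, 0], 1], [[-0.2, 0, 0], [0, 0, 0], 1], [[-0.2, 0, 0], [0, 0, 0], 1]]}}

```text
clock: 17.4
tool_pos: [0.6218, 0.1319, 0.0549]
eef_rot: [0.046, 0.999, 0.001, 0.001]
contact_force: [0.1, 2.5, -2.6]
opening: 0.202
finger_force: 40.0
```

Emit:
{"fn": "carry_out", "kwargs": {"rows": [[[-0.04, 0, 0], [0, 0, 0], 1], [[-0.08, 0, 0], [0, 0, 0], 1], [[-0.12, 0, 0], [0, 0, 0], 1], [[-0.16, 0, 0], [0, 0, 0], 1], [[-0.2, 0, 0], [0, 0, 0], 1], [[-0.2, 0, 0], [0, 0, 0], 1]]}}

```text
clock: 18.0
tool_pos: [0.6227, 0.1318, 0.0549]
eef_rot: [0.046, 0.999, 0.0, 0.0]
contact_force: [0.5, 4.7, -2.4]
opening: 0.2
finger_force: 40.0
```

```bash
python3 - <<'E'
from h import *
from plant import r
to(r,.0356,.0356,.053)
s=r.snapshot("top")
cv2.imwrite("pics/top3.png",cv2.resize(s["image"][140:245,195:300,::-1],None,fx=5,fy=5,interpolation=cv2.INTER_CUBIC))
E
```

```text
t 18.0 tray [45.1 36.7] z 0.05486339208477484 shift [ 0.95 -0.11  0.19] turn [ 0.06  0.02 -0.02] F [ 0.5  4.7 -2.4] op 0.19981869135615835
```

View pics/top3.png

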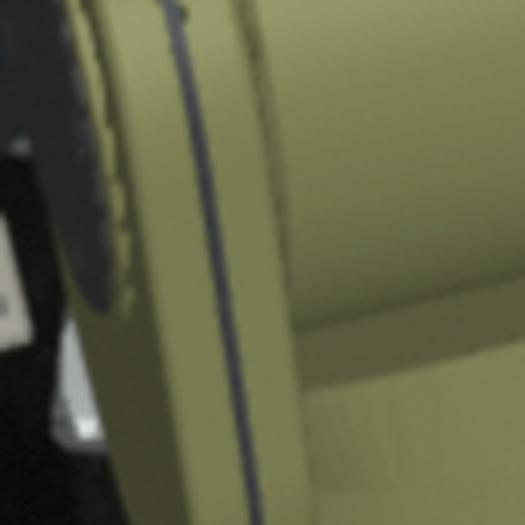

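The arm hides the tray from above here, so I continue by touch.

Emit:
{"fn": "carry_out", "kwargs": {"rows": [[[0, 0.05, 0], [0, 0, 0], 1], [[-0.03, 0.05, 0], [0, 0, 0], 1], [[-0.06, 0.05, 0], [0, 0, 0], 1], [[-0.09, 0.05, 0], [0, 0, 0], 1], [[-0.12, 0.05, 0], [0, 0, 0], 1], [[-0.12, 0.05, 0], [0, 0, 0], 1]]}}

```text
clock: 18.65
tool_pos: [0.6236, 0.1317, 0.0548]
eef_rot: [0.046, 0.999, 0.0, -0.0]
contact_force: [-1.7, 6.0, -1.1]
opening: 0.202
finger_force: 40.0
```

Emit:
{"fn": "carry_out", "kwargs": {"rows": [[[-0.03, 0.05, 0], [0, 0, 0], 1], [[-0.06, 0.1, 0], [0, 0, 0], 1], [[-0.06, 0.1, 0], [0, 0, 0], 1]]}}

```text
clock: 18.95
tool_pos: [0.6237, 0.1319, 0.0547]
eef_rot: [0.046, 0.999, -0.001, -0.001]
contact_force: [-3.5, 3.5, -0.1]
opening: 0.201
finger_force: 40.0
```

```bash
python3 - <<'E'
from h import *
from plant import r
to(r,.0356,.0356,.053)
s=r.get_state();print(s["moment"])
E
```

```text
t 18.95 tray [46.1 36.9] z 0.0547422588677025 shift [ 1.05 -0.13  0.18] turn [-0.07 -0.09 -0.07] F [-3.5  3.5 -0.1] op 0.20085219397993165
[0.78677487 0.68607236 0.0149929 ]
```

Emit:
{"fn": "carry_out", "kwargs": {"rows": [[[-0.03, 0.03, 0], [0, 0, 0], 1], [[-0.06, 0.05, 0], [0, 0, 0], 1], [[-0.09, 0.05, 0], [0, 0, 0], 1], [[-0.09, 0.05, 0], [0, 0, 0], 1]]}}

```text
clock: 19.35
tool_pos: [0.6237, 0.1319, 0.0547]
eef_rot: [0.046, 0.999, -0.001, -0.002]
contact_force: [-5.9, 2.8, 3.6]
opening: 0.199
finger_force: 40.0
```

Emit:
{"fn": "carry_out", "kwargs": {"rows": [[[-0.04, 0, -0.02], [0, 0, 0], 1], [[-0.08, 0, -0.02], [0, 0, 0], 1], [[-0.12, 0, -0.02], [0, 0, 0], 1], [[-0.12, 0, -0.02], [0, 0, 0], 1]]}}

```text
clock: 19.75
tool_pos: [0.6238, 0.1319, 0.0548]
eef_rot: [0.046, 0.999, -0.001, -0.003]
contact_force: [-8.8, 2.0, 4.2]
opening: 0.205
finger_force: 40.0
```

Emit:
{"fn": "carry_out", "kwargs": {"rows": [[[-0.04, 0, 0], [0, 0, 0], 1], [[-0.09, 0, 0], [0, 0, 0], 1], [[-0.09, 0, 0], [0, 0, 0], 1], [[-0.09, 0, 0], [0, 0, 0], 1]]}}

```text
clock: 20.15
tool_pos: [0.6238, 0.1319, 0.0548]
eef_rot: [0.046, 0.999, -0.001, -0.004]
contact_force: [-9.7, 2.4, 5.4]
opening: 0.2
finger_force: 40.0
```

Emit:
{"fn": "carry_out", "kwargs": {"rows": [[[-0.05, 0, 0], [0, 0, 0], 1], [[-0.05, 0, 0], [0, 0, 0], 1], [[-0.05, 0, 0], [0, 0, 0], 1], [[-0.05, 0, 0], [0, 0, 0], 1], [[-0.05, 0, 0], [0, 0, 0], 1], [[-0.05, 0, 0], [0, 0, 0], 1], [[-0.05, 0, 0], [0, 0, 0], 1]]}}

```text
clock: 20.85
tool_pos: [0.6238, 0.1319, 0.0548]
eef_rot: [0.046, 0.999, -0.001, -0.004]
contact_force: [-10.5, 3.3, 6.8]
opening: 0.202
finger_force: 40.0
```

Emit:
{"fn": "carry_out", "kwargs": {"rows": [[[-0.02, 0, -0.03], [0, 0, 0], 1], [[-0.04, 0, -0.05], [0, 0, 0], 1], [[-0.04, 0, -0.05], [0, 0, 0], 1], [[-0.04, 0, -0.05], [0, 0, 0], 1], [[-0.04, 0, -0.05], [0, 0, 0], 1], [[-0.04, 0, -0.05], [0, 0, 0], 1], [[-0.04, 0, -0.05], [0, 0, 0], 1], [[-0.04, 0, -0.05], [0, 0, 0], 1]]}}

```text
clock: 21.65
tool_pos: [0.6239, 0.1319, 0.0549]
eef_rot: [0.046, 0.999, -0.002, -0.004]
contact_force: [-10.3, 2.9, 4.4]
opening: 0.201
finger_force: 40.0
```

Emit:
{"fn": "carry_out", "kwargs": {"rows": [[[-0.03, 0, 0], [0, 0, 0], 1], [[-0.05, 0, -0.02], [0, 0, 0], 1], [[-0.05, 0, -0.02], [0, 0, 0], 1], [[-0.05, 0, -0.02], [0, 0, 0], 1], [[-0.05, 0, -0.02], [0, 0, 0], 1], [[-0.05, 0, -0.02], [0, 0, 0], 1], [[-0.05, 0, -0.02], [0, 0, 0], 1]]}}

```text
clock: 22.35
tool_pos: [0.6239, 0.1318, 0.055]
eef_rot: [0.046, 0.999, -0.002, -0.005]
contact_force: [-12.0, 1.6, 5.1]
opening: 0.197
finger_force: 40.0
```

Emit:
{"fn": "carry_out", "kwargs": {"rows": [[[0.1, 0, 0.03], [0, 0, 0], 1], [[0.2, 0, 0.03], [0, 0, 0], 1], [[0.3, 0, 0.03], [0, 0, 0], 1], [[0.4, 0, 0.03], [0, 0, 0], 1], [[0.4, 0, 0.03], [0, 0, 0], 1], [[0.4, 0, 0.03], [0, 0, 0], 1]]}}

```text
clock: 22.95
tool_pos: [0.6238, 0.1319, 0.0549]
eef_rot: [0.046, 0.999, -0.001, -0.001]
contact_force: [-4.9, 1.9, -1.7]
opening: 0.201
finger_force: 40.0
```

Emit:
{"fn": "carry_out", "kwargs": {"rows": [[[0.07, 0, 0], [0, 0, 0], 1], [[0.13, 0, 0], [0, 0, 0], 0.68], [[0.13, 0, 0], [0, 0, 0], 0.68], [[0.13, 0, 0], [0, 0, 0], 0.68], [[0.13, 0, -0.5], [0, 0, 0], 0.68], [[0.13, 0, -2], [0, 0, 0], 0.68], [[0.13, 0, -4], [0, 0, 0], 0.68], [[0.13, 0, -7], [0, 0, 0], 0.68], [[0.13, 0, -11], [0, 0, 0], 0.68], [[0.13, 0, -15], [0, 0, 0], 0.68], [[0.13, 0, -15], [0, 0, 0], 0.68]]}}

```text
clock: 24.05
tool_pos: [0.6276, 0.1345, 0.2129]
eef_rot: [0.046, 0.999, 0.002, 0.006]
contact_force: [1.2, 0.6, 0.2]
opening: 0.318
finger_force: 0.0
```

```bash
python3 - <<'E'
from h import *
from plant import r
to(r,.0356,.0356,.053)
s=r.snapshot("scene")
cv2.imwrite("pics/sc3.png",cv2.resize(s["image"][100:260,200:360,::-1],None,fx=3.7,fy=3.7,interpolation=cv2.INTER_CUBIC))
E
```

```text
t 24.05 tray [49.7 39.9] z 0.21289566095934015 shift [ 1.6  -0.52 15.97] turn [ 0.3   0.7  -0.08] F [1.2 0.6 0.2] op 0.3176841342950466
```

View pics/sc3.png

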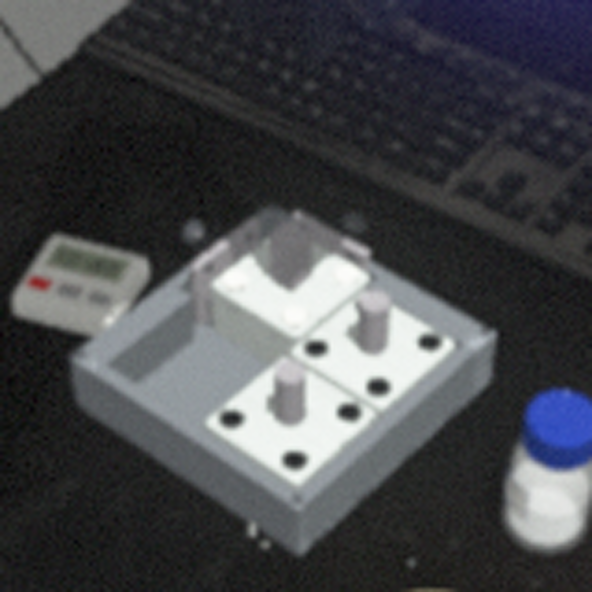

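The vial block (post at 291,255) is home at the far plate, A is at (373,322) and B at (290,392). The gripper is well clear.

```bash
python3 -c "
from plant import r
print(r.finish_job())"
```

```text
the job is handed in; nothing more can be done
None
```

All three slides are done and the job is handed in: the vial block was pressed home on the far plate with the wrist force reading 10 to 12 N for about two seconds, then released with the gripper clear; no verdict came back.

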